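Nest the drained tumbler without jamming it

TASK

First stand the steel tumbler upright in the middle of the round cork mat and let go of it. Then take the red tumbler out of the sloping drainer and nest it upright in the steel one: lower it gently until it just rests there by its own weight, without dropping it in or pressing it, so that the two do not wedge tight. Leave the green tumbler and the other things on the counter where they are.

Things in the scene. Friction and masses are not known exactly. Their poses are not given: they have to be found in the camera images.
- base_mid (a point): Bare steel tapered tumbler, open at the top: 120 mm tall, outside 64 mm across at the rim, 44 mm at the foot (straight cone), wall 4.5 mm, 110-220 g. Point on its axis half-way up, z to the mouth. Stands upright, clear of the mat. The red one nested in it rests by its own weight with its foot 54 mm above this one's foot, so its upper 54 mm stays out: hold it there. A push of over about 15 N or a drop of over 5 mm wedges it.
- red_mid (a point): Red tapered tumbler, open at the top: 120 mm tall, outside 64 mm across at the rim, 44 mm at the foot (straight cone), wall 4.5 mm, 110-220 g. Point on its axis half-way up, z to the mouth. Leans in one cradle of the drainer, axis 35 degrees from vertical, mouth leaning to the drainer's -x (robot) side; draw it out along its axis. The cradle backs the lower half only: grip the free upper 50 mm from both sides, level, at right angles to the lean.
- green_mid (a point): Green tapered tumbler, open at the top: 120 mm tall, outside 64 mm across at the rim, 44 mm at the foot (straight cone), wall 4.5 mm, 110-220 g. Point on its axis half-way up, z to the mouth. It leans in the drainer's other cradle. Leave alone.
- drainer_top (a point): Fixed drainer: black plate 160 x 260 x 12 mm with two aluminium cradles 150 mm apart along its y, each a foot ledge with a V of two boards, for tumblers leaning 35 degrees towards its -x. Point at the centre of the plate's upper face. The highest part of the tumblers in it is 165 mm above the counter. Which cradle holds which tumbler varies.
- mat_top (a point): Fixed round cork mat, 110 mm across, 5 mm thick; point at the centre of its upper face.
- pitcher: Aluminium milk pitcher with a handle, 84 mm across, 100 mm tall; origin under its centre. Leave alone.
- tamper: Wooden coffee tamper, 54 mm across, 88 mm tall; origin under its centre. Leave alone.
- tinlid: Round steel lid with a knob, 104 mm across, 25 mm tall; origin under its centre. Leave alone.
- jar: Amber glass jar with a black cap, 72 mm across, 120 mm tall; origin under its centre. Leave alone.
- espresso: White espresso cup, 68 mm across, 60 mm tall; origin under its centre. Leave alone.
Mind the look-alikes: they are no part of the job. Of the things shaped like the part that bears mat_top, the cork one is meant.

How it is judged:
By the outcome, as a careful person would: the job done as asked, in the order asked, and still so for the second after the job is handed in, with the robot touching nothing.
It also fails if it takes over 58 s, if anything falls off the work surface, if the arm or the gripper's body presses on something with over 40 N, if the wrist force passes 120 N, or if a joint passes its speed limit or range.

ROBOT

A 6-joint arm with a two-finger parallel gripper is mounted at the origin on the work surface. World frame = base frame: x ahead of the robot, y to its left, z up, the work surface at z = 0. Lengths are in m, angles in rad, forces in N, time in s.
With the tool pointing down it reaches from about 0.35 to 0.975 m from the base axis. Payload 7.1 kg.
Tool frame: the origin (TCP) lies midway between the tips of the shut fingers; the grasp point (between the pads) lies 19 mm behind it; z points along the fingers, y is the line along which they close (so a half turn about z gives the same grasp; the last joint's range is limited). The gripper opens to 88 mm and grips with 3 to 60 N. Pads are 20 mm wide; open, the fingers measure 115 mm over their backs; the gripper's body (75 mm by 178 mm) begins 61 mm behind the grasp point.
Start: joints at [1.305, 0.423, 1.63, -0, 1.089, -0.019], TCP at [0.153, 0.606, 0.223] pointing down, gripper open.
Joint ranges: [-3, 3], [-0.9, 2.11], [0.09, 2.58], [-1.31, 4.45], [0.11, 2.69], [-2.54, 2.54]. Speed limits (rad/s): [2.39, 2.39, 3.01, 3.14, 3.14, 3.14].

INTERFACE

Orientations are given as a rotation vector (axis times angle).
In Python, from station import * gives the robot as it stands. The module is installed in compiled form; this text tells all that it offers.
- The arm moves only by the tool drive_tool, never from a script. Its argument "motion" is text: rows parted by semicolons, each of 7 numbers parted by spaces: the shift along the tool's x, y, z in m, then the turn, a rotation vector about the tool's x, y, z in degrees, then the opening, from -1 (shut) to 1 (fully open). A call has 1 to 10 rows; each row shifts and turns the commanded pose from where the row before left it, along the tool's axes as they then stand; what a row does not reach is not made up. A row lasts 1/10 s, in which the tool goes at most 50 mm and 8.59 degrees, less where a joint would pass 70% of its speed; a pose out of reach is approached as far as the arm can. A call is refused whole if a number of a shift passes 0.05 or a number of a turn 8.59, either way. A call with a gripper value outside its range is refused whole. The fingers move at their own pace and stop on an object; "force" is the grip in N (left out, the last holds). Time passes only in rows, so rows that do not move let the fingers close. It gives the time, the measured TCP pose, the force, the opening and the grip force at its end, in the units of the state.
- state(): the state, without advancing time (a new reading comes with each control period).
- capture(name): name is "scene" or "top" or "wrist"; returns the picture (480x640x3 uint8, red, green, blue); there is no depth.
- camera_info(name): a dict with "fx", "fy", "cx", "cy" (pixels), "origin" and "rotation" of the camera in the world. Camera axes: x right, y up, looking along -z (the intrinsics and any distortion apply to the point x, -y, -z); pixel columns grow to the right and rows downward; lengths in m; the calibration is good to about 2 mm. The wrist camera is an equidistant fisheye: a pixel r from the principal point sees the ray r / f radians off the axis. A picture is of the moment at which its call begins: read the wrist's pose just before it. camera_info takes no time and is no camera call; for the wrist camera it gives the pose at the moment of the call.
- finish_job(): hands the job in; it is judged then, once.
Trained networks look in the newest picture that a camera, given by its name, has taken for a name from the list of things; names that differ only in an ending like _2 or _b are one class to them, and where a whole thing is asked for, a point or a joint stands for the part that bears it (a point fixed in the world has none). Each returns a list of dicts, best first, with "p" (0 to 1); they miss things now and then, are a little off and sometimes report something else, mostly with a low value. They report only what shows in the picture. A call takes as long as a camera call. They do not tell look-alikes from the thing itself.
- find_in(camera, query): "at" ([x, y, z] in m, in world coordinates, good to about 4 mm: the middle of the surface that is visible of it).
The state is a dict: "t": time; "qpos": joint angles; "joint_vel": joint speeds; "joint_torque": joint torques, N m; "tcp_pos": TCP position; "ee_rot": TCP orientation; "contact_force": force on the tool from outside, world axes, zero at the start; "wrist_torque": the same for the moment, N m; "grip_width": finger opening in m; "finger_force": force on a finger pad.
Only numpy, scipy, OpenCV 4.12 (cv2) and the standard library are available. Lean on these libraries where they do the work, as an engineer would, in place of code of your own. Each camera call takes 0.05 s, during which the arm holds its last target. There are 200 camera calls.

## Working session

There is one attempt and no reset: what is moved stays moved. The work goes in short steps, Python scripts to look and compute and a tool call to move; the robot and the scene stay as the last step left them, time stands still between calls to the robot, and variables do not carry over. Pictures are saved under pics/ and viewed, at most 10 in all, crops included, and the job is handed in when it is done.

Besides the shell and the picture viewer there is one more tool, called by a JSON object that holds its "api" and its "payload". drive_tool: Moves the arm, as the interface text tells. Its arguments: {"type":"object","properties":{"motion":{"type":"string"},"force":{"type":"number"}},"required":["motion"]}

```bash
mkdir -p pics; cat > h.py <<'E'
from station import *
import numpy as np, cv2
from scipy.spatial.transform import Rotation as R
def save(img,name): cv2.imwrite('pics/'+name,img[:,:,::-1])
def proj(cam,p):
    c=camera_info(cam); q=np.array(c['rotation']).T@(np.array(p)-c['origin']); x,y,z=q[0],-q[1],-q[2]
    if cam=='wrist':
        r=np.hypot(x,y); k=np.arctan2(r,z)/max(r,1e-9)
        return np.array([c['cx']+c['fx']*k*x,c['cy']+c['fy']*k*y])
    return np.array([c['cx']+c['fx']*x/z,c['cy']+c['fy']*y/z])
E
python3 - <<'E'
from h import *
a=capture('top');
for q in ['base_mid','red_mid','green_mid','drainer_top','mat_top']:
    for d in find_in('top',q)[:4]: print('top',q,np.round(d['at'],3),round(d['p'],2),proj('top',d['at']).round())
b=capture('scene')
for q in ['base_mid','red_mid','drainer_top','mat_top']:
    for d in find_in('scene',q)[:3]: print('scene',q,np.round(d['at'],3),round(d['p'],2),proj('scene',d['at']).round())
save(a,'top.png');save(b,'scene.png')
for n in('top','scene'): c=camera_info(n);print({k:np.round(v,3).tolist() for k,v in c.items() if k!='name' and not isinstance(v,str)})
s=state();print(s['t'],s['tcp_pos'],s['ee_rot'],s['grip_width'])
E
```

```text
Traceback (most recent call last):
  File "h.py", line 6, in proj
    c=camera_info(cam); q=np.array(c['rotation']).T@(np.array(p)-c['origin']); x,y,z=q[0],-q[1],-q[2]
                                                                                     ~^^^
IndexError: invalid index to scalar variable.
```

Rotation is probably a rotation vector.

```bash
sed -i "s/np.array(c\['rotation'\]).T/R.from_rotvec(c['rotation']).as_matrix().T/" h.py
python3 - <<'E'
from h import *
print(camera_info('top'))
a=capture('top');save(a,'top.png')
for q in ['base_mid','red_mid','green_mid','drainer_top','mat_top']:
    for d in find_in('top',q)[:4]: print('top',q,np.round(d['at'],3),round(d['p'],2),proj('top',d['at']).round())
b=capture('scene');save(b,'scene.png')
for q in ['base_mid','red_mid','drainer_top','mat_top']:
    for d in find_in('scene',q)[:3]: print('scene',q,np.round(d['at'],3),round(d['p'],2),proj('scene',d['at']).round())
s=state();print(s['t'],s['tcp_pos'],s['ee_rot'],s['grip_width'])
E
```

```text
{'fx': 461.9934908030456, 'fy': 461.9934908030456, 'cx': 322.46001184054455, 'cy': 244.90883452026375, 'origin': array([0.39394745, 0.09875025, 1.03690681]), 'rotation': array([ 0.09155315, -0.08279442, -1.57892074])}
top base_mid [0.506 0.149 0.078] 0.85 [301. 242.]
top base_mid [ 0.624 -0.258  0.122] 0.34 [501. 180.]
top red_mid [ 0.623 -0.258  0.121] 0.82 [501. 181.]
top green_mid [ 0.593 -0.116  0.122] 0.7 [431. 196.]
top drainer_top [ 0.614 -0.192  0.014] 0.67 [453. 197.]
top mat_top [0.363 0.378 0.006] 0.92 [199. 312.]
top mat_top [0.262 0.278 0.005] 0.92 [244. 358.]
top mat_top [0.501 0.311 0.004] 0.88 [230. 249.]
top mat_top [0.367 0.173 0.007] 0.78 [292. 309.]
scene base_mid [0.716 0.132 0.074] 0.55 [310. 308.]
scene base_mid [0.51  0.31  0.002] 0.23 [411. 277.]
scene red_mid [ 0.65  -0.246  0.114] 0.9 [120. 245.]
scene drainer_top [ 0.655 -0.178  0.012] 0.85 [163. 291.]
scene mat_top [0.368 0.379 0.007] 0.91 [441. 240.]
scene mat_top [0.509 0.311 0.   ] 0.87 [411. 277.]
scene mat_top [0.267 0.278 0.004] 0.77 [399. 215.]
0.65 [0.15264556 0.6060626  0.22272021] [3.86665276e-01 3.11769985e+00 1.37626021e-04] 0.08765947260054623
```

View pics/top.png

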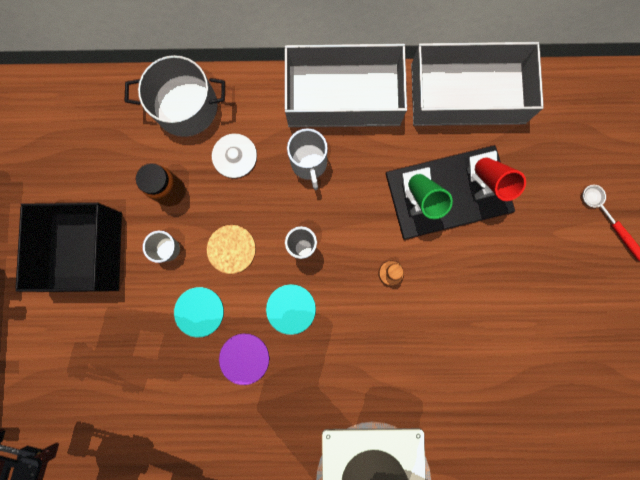

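View pics/scene.png

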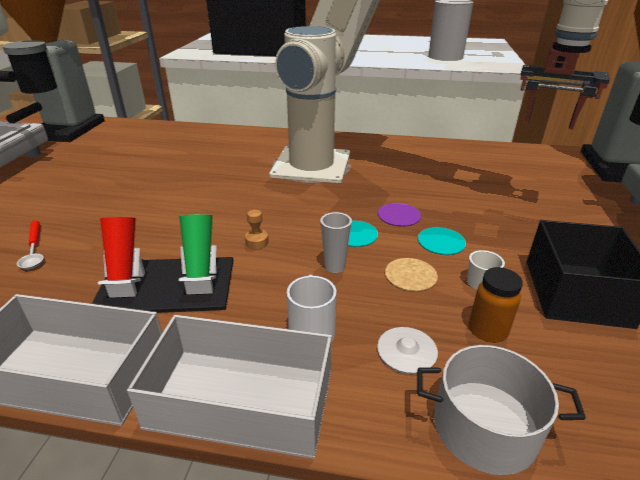

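Candidates for the steel tumbler are the plain tumbler at top (301,242), the pitcher with a handle (308,155) and the espresso cup (160,247). I choose (301,242). For the mat, the cork one is at (231,249); the cyan (199,312) and (291,309) and purple (244,358) ones are look-alikes. The red tumbler is at (500,180), in the drainer's right cradle. Next I fit the silhouettes in both views.

```bash
cat > fit.py <<'E'
from h import *
from scipy.optimize import minimize
th=np.linspace(0,2*np.pi,40)
def rings(mid,ax,only=None):
    ax=ax/np.linalg.norm(ax);u=np.cross(ax,[0,1,0.01]);u/=np.linalg.norm(u);v=np.cross(ax,u)
    return [mid+h*ax+r*(np.cos(th)[:,None]*u+np.sin(th)[:,None]*v) for h,r in((.06,.032),(-.06,.022))]
CI={}
def projN(cam,P):
    if cam not in CI:
        c=camera_info(cam);CI[cam]=(c,R.from_rotvec(c['rotation']).as_matrix())
    c,M=CI[cam];q=(P-c['origin'])@M
    return np.c_[c['cx']+c['fx']*q[:,0]/-q[:,2],c['cy']-c['fy']*q[:,1]/-q[:,2]]
def sil(cam,P,S=4):
    m=np.zeros((480*S,640*S),np.uint8)
    hull=cv2.convexHull(projN(cam,P).astype(np.float32))
    cv2.fillConvexPoly(m,np.round((hull+.5)*S*16-8).astype(np.int32),255,shift=4)
    return cv2.resize(m,(640,480),interpolation=cv2.INTER_AREA)/255.
def ray(cam,px,z):
    c=camera_info(cam);M=R.from_rotvec(c['rotation']).as_matrix()
    d=M@[(px[0]-c['cx'])/c['fx'],-(px[1]-c['cy'])/c['fy'],-1];return c['origin']+d*(z-c['origin'][2])/d[2]
E
python3 - <<'E'
from fit import *
I={n:cv2.imread(f'pics/{n}.png').astype(int) for n in('top','scene')}
def near(m,px):
    n,l,s,c=cv2.connectedComponentsWithStats(m.astype(np.uint8));
    k=l[int(px[1]),int(px[0])] or 1+np.argmin(np.linalg.norm(c[1:]-px,axis=1));return l==k
def masks(f,seeds): return {n:near(cv2.morphologyEx(f(I[n]).astype(np.uint8),cv2.MORPH_CLOSE,np.ones((5,5))),seeds[n]) for n in seeds}
red=lambda a:(a[...,2]>90)&(a[...,1]<45)&(a[...,0]<45)
gray=lambda a:(a.max(2)-a.min(2)<25)&(a.max(2)>35)
def cost(gen,m):
    return lambda p:sum(np.abs(sil(n,gen(p))-m[n]).sum() for n in m)
m=masks(red,{'top':(505,185),'scene':(119,240)}); 
def gr(p):
    ax=np.array([-np.sin(.6109)*np.cos(p[3]),-np.sin(.6109)*np.sin(p[3]),np.cos(.6109)]);return np.vstack(rings(np.array(p[:3]),ax))
print({n:v.sum() for n,v in m.items()})
best=None
for y0 in(0.,.2,.4):
    o=minimize(cost(gr,m),[.65,-.25,.09,y0],method='Nelder-Mead',options=dict(initial_simplex=np.array([.65,-.25,.09,y0])+np.vstack([np.zeros(4),np.diag([.02,.02,.02,.2])]),maxiter=200))
    print('red',o.x.round(4),o.fun)
ms=masks(gray,{'top':(301,242),'scene':(336,245)}); print({n:v.sum() for n,v in ms.items()})
gs=lambda p:np.vstack(rings(np.array([p[0],p[1],.06]),np.array([0,0,1.])))
for mm in (ms,{'top':ms['top']},{'scene':ms['scene']}):
    o=minimize(cost(gs,mm),[.506,.149],method='Nelder-Mead',options=dict(initial_simplex=[[.506,.149],[.52,.149],[.506,.165]]));print('steel',o.x.round(4),o.fun)
cork=lambda a:(a[...,2]>170)&(a[...,1]>110)&(a[...,0]<160)
mc=masks(cork,{'top':(231,249),'scene':(411,274)}); print({n:v.sum() for n,v in mc.items()})
gm=lambda p:np.array([p[0],p[1],.005])+.055*np.c_[np.cos(th),np.sin(th),0*th]
for mm in (mc,{'top':mc['top']},{'scene':mc['scene']}):
    o=minimize(cost(gm,mm),[.506,.311],method='Nelder-Mead',options=dict(initial_simplex=[[.506,.311],[.52,.311],[.506,.325]]));print('mat',o.x.round(4),o.fun)
c=[ray('top',p,.012)[:2] for p in((387,170),(498,147),(513,212),(403,238))]
print('drainer corners',np.round(c,3).tolist(),np.mean(c,0)); d=(c[0]+c[3]-c[1]-c[2]);print('yaw',np.arctan2(d[1],d[0])-np.pi/2)
a=I['top'].astype(np.uint8);cv2.imwrite('pics/crop.png',np.hstack([cv2.resize(a[200:290,190:340],(600,360),interpolation=3)]))
E
```

```text
{'top': np.int64(1153), 'scene': np.int64(1818)}
red [ 0.6396 -0.2602  0.0966  0.1996] 414.9843137254902
red [ 0.6399 -0.2599  0.097   0.1824] 416.6980392156862
red [ 0.6394 -0.2605  0.096   0.2009] 414.5882352941177
{'top': np.int64(794), 'scene': np.int64(1440)}
steel [0.5016 0.1467] 138.72156862745098
steel [0.502  0.1473] 31.36470588235294
steel [0.4998 0.1459] 90.41960784313726
{'top': np.int64(1900), 'scene': np.int64(1339)}
mat [0.5021 0.3105] 101.94117647058823
mat [0.5024 0.3112] 41.85882352941176
mat [0.5009 0.3094] 34.87058823529412
drainer corners [[0.678, -0.044], [0.729, -0.299], [0.578, -0.324], [0.522, -0.076]] [ 0.62652147 -0.1858439 ]
yaw 0.21004049312473994
```

View pics/crop.png

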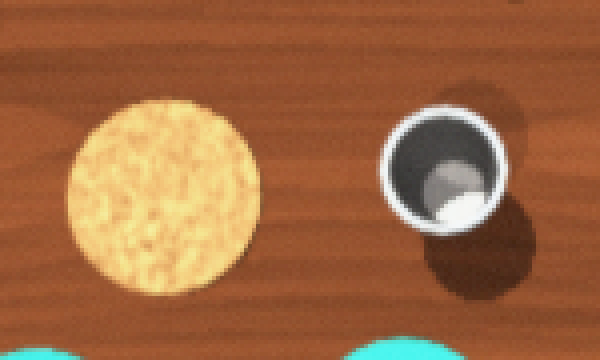

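The crop shows the cork mat at left and the steel tumbler at right, with an open mouth and no handle. The choices are confirmed.

```bash
cat >> h.py <<'E'
def delta(p,M=None):
    s=state();A=R.from_rotvec(s['ee_rot']).as_matrix()
    print('t',round(s['t'],2),'tcp',np.round(s['tcp_pos'],4),'q',np.round(s['qpos'],2),'F',np.round(s['contact_force'],1))
    print('axes x',A[:,0].round(3),'y',A[:,1].round(3),'z',A[:,2].round(3))
    print('shift in tool axes mm',(1000*A.T@(np.array(p)-s['tcp_pos'])).round(1))
    if M is not None: print('turn deg',np.degrees(R.from_matrix(A.T@M).as_rotvec()).round(2))
E
python3 -c "
from h import *
delta([.502,.147,.21])"
```

```text
t 0.65 tcp [0.1526 0.6061 0.2227] q [ 1.31  0.42  1.63  0.    1.09 -0.02] F [ 0.2  0.  -1. ]
axes x [-0.97   0.244  0.   ] y [0.244 0.97  0.   ] z [ 0.  0. -1.]
shift in tool axes mm [-450.9 -359.8   12.7]
```

{"api": "drive_tool", "payload": {"motion": "-0.02 -0.015 0 0 0 0 1;-0.034 -0.027 0.001 0 0 0 1;-0.034 -0.027 0.001 0 0 0 1;-0.034 -0.027 0.001 0 0 0 1;-0.034 -0.027 0.001 0 0 0 1;-0.034 -0.027 0.001 0 0 0 1;-0.034 -0.027 0.001 0 0 0 1;-0.034 -0.027 0.001 0 0 0 1;-0.034 -0.027 0.001 0 0 0 1;-0.034 -0.027 0.001 0 0 0 1"}}

```text
t: 1.65
tcp_pos: [0.4067, 0.2748, 0.214]
ee_rot: [0.386, 3.117, 0.001]
contact_force: [0.0, 0.2, -0.7]
grip_width: 0.0878
finger_force: 0.0
```

{"api": "drive_tool", "payload": {"motion": "-0.033 -0.027 0.001 0 0 0 1;-0.034 -0.027 0.001 0 0 0 1;-0.034 -0.027 0.001 0 0 0 1;-0.02 -0.015 0 0 0 0 1;0 0 0 0 0 0 1;0 0 0 0 0 0 1"}}

```text
t: 2.25
tcp_pos: [0.4995, 0.1534, 0.2106]
ee_rot: [-0.389, -3.117, -0.0]
contact_force: [0.2, 0.7, 1.0]
grip_width: 0.0875
finger_force: 0.0
```

```bash
python3 - <<'E'
from h import *
delta([.502,.147,.21])
c=camera_info('wrist');print(c)
P=proj('wrist',[.502,.147,.12])
a=capture('wrist');b=a[...,::-1].copy()
for p in 0.502+.032*np.cos(np.arange(0,6.3,.3)),: 
  for x,y in zip(p,.147+.032*np.sin(np.arange(0,6.3,.3))): cv2.circle(b,tuple(int(v) for v in proj('wrist',[x,y,.12])),1,(0,0,255),-1)
cv2.imwrite('pics/w1.png',b);print(P)
for d in find_in('wrist','base_mid')[:3]: print(d['at'],d['p'])
E
```

```text
t 2.25 tcp [0.4995 0.1534 0.2106] q [ 0.27  0.29  1.87  0.    0.99 -1.05] F [0.2 0.7 1. ]
axes x [-0.969  0.246  0.001] y [0.246 0.969 0.   ] z [-0.  0. -1.]
shift in tool axes mm [-4.  -5.6  0.6]
{'fx': 371.64829954431775, 'fy': 371.64829954431775, 'cx': 311.6908978794047, 'cy': 235.5072129567255, 'origin': array([0.42701938, 0.17045965, 0.37319523]), 'rotation': array([-0.23603295, -0.18319582,  1.31283784])}
[305.80510107 243.99617225]
[0.5175, 0.1414, 0.0918] 0.67
[0.5411, -0.0836, 0.0102] 0.57
```

View pics/w1.png

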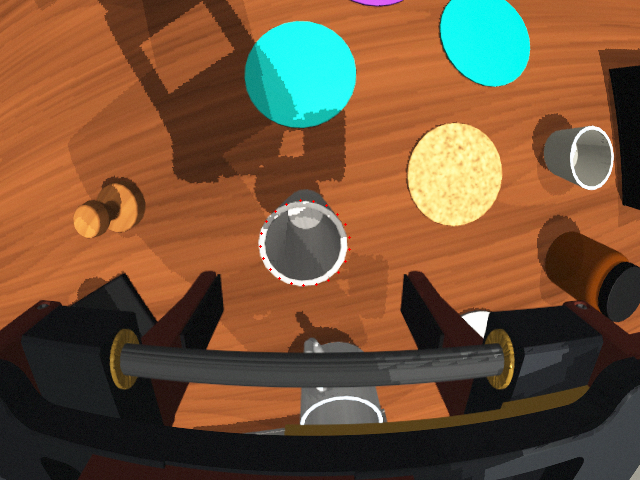

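The model rim (dots) lies on the steel tumbler's rim, centre about (303,243), to within 2 mm. The mat is at (455,174). Next I descend and grip.

{"api": "drive_tool", "payload": {"motion": "-0.004 -0.006 0.02 0 0 0 1;0 0 0.03 0 0 0 1;0 0 0.03 0 0 0 1;0 0 0.03 0 0 0 1;0 0 0.02 0 0 0 1;0 0 0.01 0 0 0 1;0 0 0 0 0 0 1;0 0 0 0 0 0 1"}}

```text
t: 3.15
tcp_pos: [0.5023, 0.1475, 0.0714]
ee_rot: [0.385, 3.117, 0.001]
contact_force: [0.1, 0.4, 0.1]
grip_width: 0.0878
finger_force: 0.0
```

{"api": "drive_tool", "payload": {"motion": "0 0 0 0 0 0 -0.5;0 0 0 0 0 0 -0.5;0 0 0 0 0 0 -0.5;0 0 0 0 0 0 -0.5;0 0 0 0 0 0 -0.5;0 0 0 0 0 0 -0.5;0 0 0 0 0 0 -0.5;0 0 0 0 0 0 -0.5", "force": 20}}

```text
t: 3.95
tcp_pos: [0.5026, 0.1467, 0.0713]
ee_rot: [0.387, 3.117, 0.0]
contact_force: [-0.0, -0.9, 5.5]
grip_width: 0.0634
finger_force: 20.0
```

{"api": "drive_tool", "payload": {"motion": "0 0 -0.005 0 0 0 -0.5;0 0 -0.01 0 0 0 -0.5;0 0 -0.015 0 0 0 -0.5;0 0 -0.01 0 0 0 -0.5;0 0 0 0 0 0 -0.5;0 0 0 0 0 0 -0.5"}}

```text
t: 4.55
tcp_pos: [0.5021, 0.1468, 0.1109]
ee_rot: [0.387, 3.117, 0.0]
contact_force: [0.2, 0.3, -2.3]
grip_width: 0.063
finger_force: 20.0
```

```bash
python3 - <<'E'
from h import *
delta([.502,.311,.112])
a=capture('wrist');save(a,'w2.png');b=capture('scene');save(b,'s2.png')
cv2.imwrite('pics/s2c.png',np.hstack([cv2.resize(b[120:320,240:440,::-1],(400,400)),cv2.resize(a[100:400,150:450,::-1],(400,400))]))
print(state()['grip_width'])
E
```

```text
t 4.55 tcp [0.5021 0.1468 0.1109] q [ 0.26  0.44  1.93  0.    0.77 -1.06] F [ 0.2  0.3 -2.3]
axes x [-0.97   0.244 -0.   ] y [0.244 0.97  0.   ] z [ 0.001  0.    -1.   ]
shift in tool axes mm [ 40.2 159.2  -1.1]
0.0634433398334516
```

View pics/s2c.png

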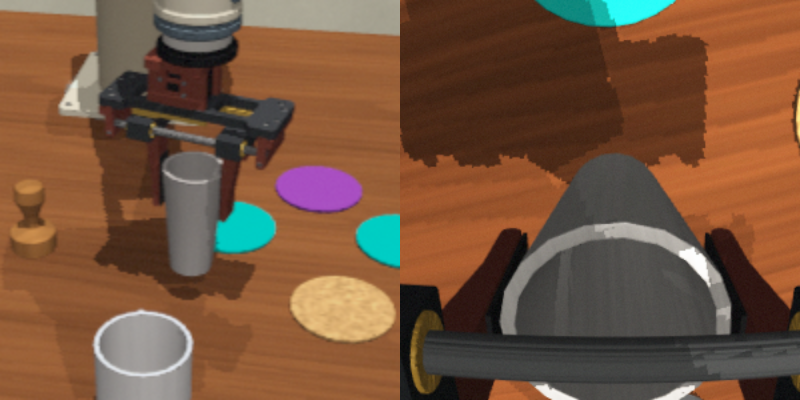

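The tumbler is held upright by the rim, foot about 40 mm up. Next I carry it to the mat.

{"api": "drive_tool", "payload": {"motion": "0.003 0.01 0 0 0 0 -0.5;0.005 0.02 0 0 0 0 -0.5;0.006 0.025 0 0 0 0 -0.5;0.007 0.027 0 0 0 0 -0.5;0.007 0.027 0 0 0 0 -0.5;0.006 0.025 0 0 0 0 -0.5;0.005 0.018 0 0 0 0 -0.5;0.001 0.007 0 0 0 0 -0.5;0 0 0.01 0 0 0 -0.5;0 0 0.01 0 0 0 -0.5"}}

```text
t: 5.65
tcp_pos: [0.5018, 0.3101, 0.0898]
ee_rot: [-0.387, -3.117, 0.001]
contact_force: [0.7, -0.4, -2.3]
grip_width: 0.0634
finger_force: 20.0
```

{"api": "drive_tool", "payload": {"motion": "0 0 0.008 0 0 0 -0.5;0 0 0.004 0 0 0 -0.5;0 0 0 0 0 0 -0.5;0 0 0 0 0 0 -0.5"}}

```text
t: 6.05
tcp_pos: [0.5022, 0.3104, 0.0786]
ee_rot: [-0.388, -3.117, 0.0]
contact_force: [0.1, 0.7, -0.9]
grip_width: 0.063
finger_force: 20.0
```

```bash
python3 - <<'E'
from h import *
delta([.502,.311,.0763])
E
```

```text
t 6.05 tcp [0.5022 0.3104 0.0786] q [ 0.53  0.57  1.79 -0.    0.78 -0.79] F [ 0.1  0.7 -0.9]
axes x [-0.97   0.245  0.   ] y [ 0.245  0.97  -0.   ] z [-0. -0. -1.]
shift in tool axes mm [0.4 0.5 2.3]
```

{"api": "drive_tool", "payload": {"motion": "0 0 0.001 0 0 0 -0.5;0 0 0.001 0 0 0 -0.5;0 0 0.001 0 0 0 -0.5;0 0 0 0 0 0 -0.5;0 0 0 0 0 0 -0.5"}}

```text
t: 6.55
tcp_pos: [0.5025, 0.3109, 0.0763]
ee_rot: [0.386, 3.117, 0.001]
contact_force: [-0.7, -2.3, 4.8]
grip_width: 0.0632
finger_force: 20.0
```

{"api": "drive_tool", "payload": {"motion": "0 0 0 0 0 0 0.2;0 0 0 0 0 0 0.6;0 0 0 0 0 0 1;0 0 0 0 0 0 1;0 0 0 0 0 0 1;0 0 0 0 0 0 1;0 0 -0.02 0 0 0 1;0 0 -0.04 0 0 0 1;0 0 -0.04 0 0 0 1;0 0 -0.045 0 0 0 1"}}

```text
t: 7.55
tcp_pos: [0.5014, 0.3104, 0.2214]
ee_rot: [-0.387, -3.116, 0.002]
contact_force: [1.0, 1.6, 0.1]
grip_width: 0.0881
finger_force: 0.0
```

```bash
python3 - <<'E'
from fit import *
# red grasp pose, fit
yaw=.2;L=np.radians(35)
ax=np.array([-np.sin(L)*np.cos(yaw),-np.sin(L)*np.sin(yaw),np.cos(L)])
mid=np.array([.6396,-.2602,.097]); z=-ax; y=np.array([-np.sin(yaw),np.cos(yaw),0]);x=np.cross(y,z)
M=np.c_[x,y,z]
gp=mid+ax*(.060-.025); tcp=gp+z*.019
print('tcp grasp',tcp.round(4)); pre=tcp-z*.14;print('pre',pre.round(4),'rotvec',R.from_matrix(M).as_rotvec())
delta(pre,M)
b=capture('top');c=b[200:300,180:340,::-1];cv2.imwrite('pics/t3.png',cv2.resize(c,(800,500)))
E
```

```text
tcp grasp [ 0.6306 -0.262   0.1101]
pre [ 0.5519 -0.278   0.2248] rotvec [-0.25284037  2.51997005  0.07972026]
t 7.55 tcp [0.5014 0.3104 0.2214] q [ 0.53  0.37  1.71  0.    1.06 -0.79] F [1.  1.6 0.1]
axes x [-0.97   0.244  0.001] y [ 0.244  0.97  -0.001] z [-0.002 -0.001 -1.   ]
shift in tool axes mm [-192.7 -558.2   -2.9]
turn deg [ -7.87 -34.5  -24.78]
```

{"api": "drive_tool", "payload": {"motion": "-0.01 -0.02 -0.01 0 0 0 1;-0.015 -0.043 -0.01 0 0 0 1;-0.015 -0.043 -0.005 0 0 0 1;-0.015 -0.043 0 0 0 0 1;-0.015 -0.043 0 0 0 0 1;-0.015 -0.043 0 0 0 0 1;-0.015 -0.043 0 0 0 0 1;-0.015 -0.043 0 0 0 0 1;-0.015 -0.043 0 0 0 0 1;-0.015 -0.043 0 0 0 0 1"}}

```text
t: 8.6
tcp_pos: [0.5431, -0.1212, 0.2456]
ee_rot: [0.387, 3.117, 0.0]
contact_force: [0.6, 0.6, 0.2]
grip_width: 0.0878
finger_force: 0.0
```

{"api": "drive_tool", "payload": {"motion": "-0.015 -0.043 0 0 0 0 1;-0.015 -0.043 0 0 0 0 1;-0.015 -0.043 0 0 0 0 1;-0.005 -0.02 0 0 0 0 1;0 0 0 -1.3 -5.75 -4.13 1;0 0 0 -1.3 -5.75 -4.13 1;0 0 0 -1.3 -5.75 -4.13 1;0 0 0 -1.3 -5.75 -4.13 1;0 0 0 -1.3 -5.75 -4.13 1;0 0 0 -1.3 -5.75 -4.13 1"}}

```text
t: 9.6
tcp_pos: [0.5871, -0.2374, 0.2772]
ee_rot: [-0.152, 2.629, 0.002]
contact_force: [0.4, 0.7, 0.2]
grip_width: 0.0878
finger_force: 0.0
```

{"api": "drive_tool", "payload": {"motion": "0 0 0 0 0 0 1;0 0 0 0 0 0 1"}}

```text
t: 9.8
tcp_pos: [0.5882, -0.2367, 0.2782]
ee_rot: [-0.158, 2.629, 0.001]
contact_force: [-0.5, -0.1, 0.9]
grip_width: 0.0879
finger_force: 0.0
```

```bash
cat > red.py <<'E'
from fit import *
yaw=.2;L=np.radians(35)
ax=np.array([-np.sin(L)*np.cos(yaw),-np.sin(L)*np.sin(yaw),np.cos(L)])
z=-ax; y=np.array([-np.sin(yaw),np.cos(yaw),0]);M=np.c_[np.cross(y,z),y,z]
mid=np.array([.6396,-.2602,.097]);tcp=mid+ax*(.035-.019)
E
python3 - <<'E'
from red import *
delta(tcp-.14*z,M); print('to grasp');delta(tcp,M)
a=capture('wrist');b=a[...,::-1].copy()
for r in rings(mid,ax):
  for p in r: cv2.circle(b,tuple(int(round(v)) for v in proj('wrist',p)),1,(255,0,0),-1)
cv2.imwrite('pics/w3.png',b)
for d in find_in('wrist','red_mid')[:2]: print(d['at'],d['p'])
E
```

```text
t 9.8 tcp [ 0.5882 -0.2367  0.2782] q [-0.54  0.22  1.88  0.46  0.66 -2.54] F [-0.5 -0.1  0.9]
axes x [-0.867 -0.112 -0.485] y [-0.113  0.993 -0.028] z [ 0.485  0.03  -0.874]
shift in tool axes mm [ 62.  -35.4  27.8]
turn deg [-4.02 -6.03 -3.36]
to grasp
t 9.8 tcp [ 0.5882 -0.2367  0.2782] q [-0.54  0.22  1.88  0.46  0.66 -2.54] F [-0.5 -0.1  0.9]
axes x [-0.867 -0.112 -0.485] y [-0.113  0.993 -0.028] z [ 0.485  0.03  -0.874]
shift in tool axes mm [ 47.6 -25.2 166.7]
turn deg [-4.02 -6.03 -3.36]
```

View pics/w3.png

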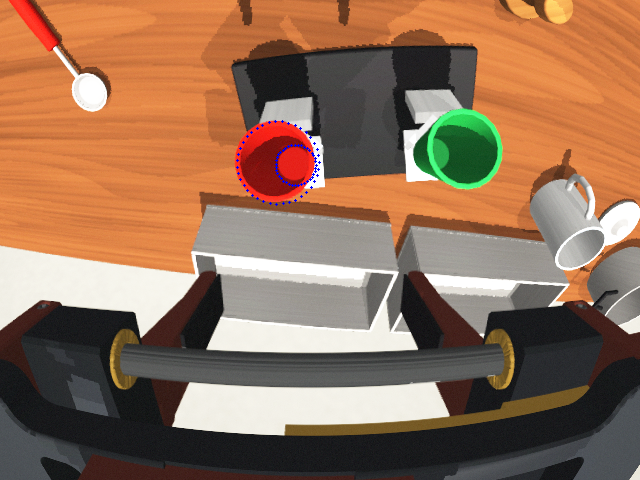

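View pics/t3.png

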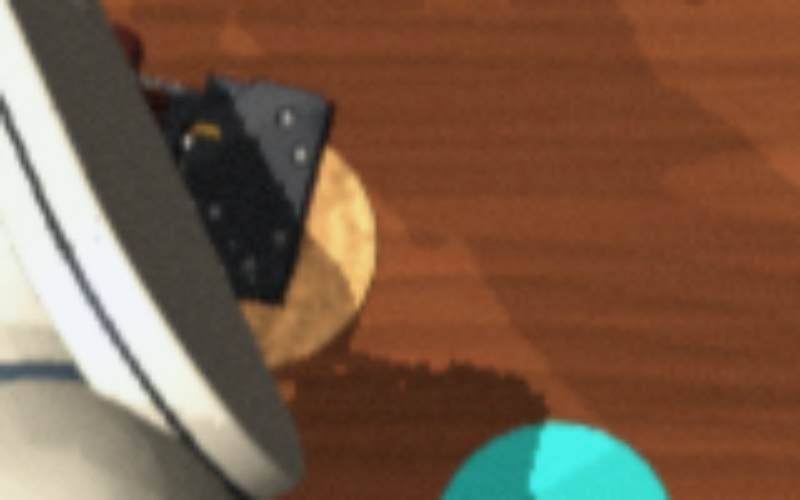

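The model outline lies on the red tumbler (277,162); green is at (464,150). In the top view the arm covers the mat. Joint 6 is at its limit, so I use the half-turned grasp.

{"api": "drive_tool", "payload": {"motion": "0 0 0 0 0 8.5 1;0 0 0 0 0 8.5 1;0 0 0 0 0 8.5 1;0 0 0 0 0 8.5 1;0 0 0 0 0 8.5 1;0 0 0 0 0 8.5 1;0 0 0 0 0 8.5 1;0 0 0 0 0 8.5 1;0 0 0 0 0 8.5 1;0 0 0 0 0 8.5 1"}}

```text
t: 10.9
tcp_pos: [0.5878, -0.238, 0.2772]
ee_rot: [1.729, 2.113, 0.48]
contact_force: [-0.8, 0.3, -0.0]
grip_width: 0.0876
finger_force: 0.0
```

{"api": "drive_tool", "payload": {"motion": "0 0 0 0 0 8.5 1;0 0 0 0 0 8.5 1;0 0 0 0 0 8.5 1;0 0 0 0 0 8.5 1;0 0 0 0 0 8.5 1;0 0 0 0 0 8.5 1;0 0 0 0 0 8.5 1;0 0 0 0 0 8.5 1;0 0 0 0 0 8.5 1;0 0 0 0 0 8.5 1"}}

```text
t: 11.9
tcp_pos: [0.5878, -0.2381, 0.2772]
ee_rot: [2.972, 0.428, 0.774]
contact_force: [0.1, -1.0, -0.1]
grip_width: 0.0878
finger_force: 0.0
```

```bash
cat >> red.py <<'E'
M=M@np.diag([-1.,-1,1])
E
python3 - <<'E'
from red import *
delta(tcp-.14*z,M)
E
```

```text
t 11.9 tcp [ 0.5878 -0.2381  0.2772] q [-0.54  0.22  1.88  0.46  0.66  0.43] F [ 0.1 -1.  -0.1]
axes x [0.837 0.275 0.473] y [ 0.254 -0.961  0.108] z [ 0.484  0.03  -0.874]
shift in tool axes mm [-65.8  23.5  27.3]
turn deg [3.52 6.41 6.14]
```

{"api": "drive_tool", "payload": {"motion": "-0.016 0.006 0.007 0 0 0 1;-0.017 0.006 0.007 0 0 0 1;-0.017 0.006 0.007 0 0 0 1;-0.016 0.006 0.006 0 0 0 1;0 0 0 1.8 3.2 3.1 1;0 0 0 1.8 3.2 3.1 1;0 0 0 0 0 0 1;0 0 0 0 0 0 1"}}

```text
t: 12.7
tcp_pos: [0.552, -0.279, 0.2253]
ee_rot: [-2.926, -0.302, -0.92]
contact_force: [-0.4, -0.6, 0.6]
grip_width: 0.088
finger_force: 0.0
```

```bash
python3 - <<'E'
from red import *
delta(tcp-.14*z,M)
a=capture('wrist');b=a[...,::-1].copy()
for r in rings(mid,ax):
  for p in r: cv2.circle(b,tuple(int(round(v)) for v in proj('wrist',p)),1,(255,0,0),-1)
cv2.imwrite('pics/w4.png',cv2.resize(b[60:300,160:480],(800,600)))
m=((a[...,0]>90)&(a[...,1]<60)&(a[...,2]<60))
E
```

```text
t 12.7 tcp [ 0.552  -0.279   0.2253] q [-0.72  0.31  1.96  0.84  0.66  0.02] F [-0.4 -0.6  0.6]
axes x [0.803 0.168 0.572] y [ 0.204 -0.979  0.002] z [ 0.561  0.115 -0.82 ]
shift in tool axes mm [-0.1 -1.   0.5]
turn deg [-0.06  0.09  0.32]
```

View pics/w4.png

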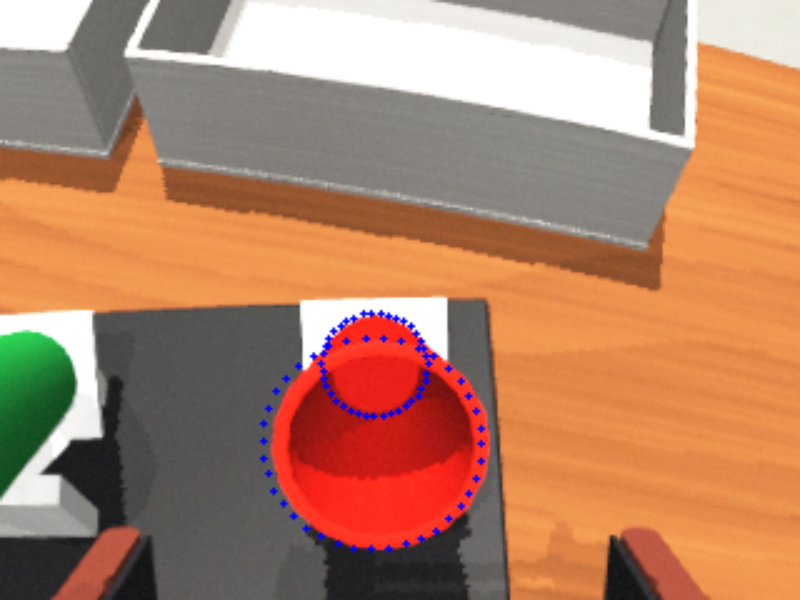

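The red rim centre at crop pixel (381,443) is about 2 mm right of the model, so I add +1 mm in tool y and advance.

{"api": "drive_tool", "payload": {"motion": "0 0.001 0.02 0 0 0 1;0 0 0.025 0 0 0 1;0 0 0.025 0 0 0 1;0 0 0.025 0 0 0 1;0 0 0.02 0 0 0 1;0 0 0.015 0 0 0 1;0 0 0.01 0 0 0 1;0 0 0 0 0 0 1;0 0 0 0 0 0 1"}}

```text
t: 13.65
tcp_pos: [0.6317, -0.2629, 0.1118]
ee_rot: [-2.924, -0.305, -0.924]
contact_force: [1.2, -0.1, -0.6]
grip_width: 0.088
finger_force: 0.0
```

{"api": "drive_tool", "payload": {"motion": "0 0 0 0 0 0 -0.5;0 0 0 0 0 0 -0.5;0 0 0 0 0 0 -0.5;0 0 0 0 0 0 -0.5;0 0 0 0 0 0 -0.5;0 0 0 0 0 0 -0.5;0 0 0 0 0 0 -0.5;0 0 0 0 0 0 -0.5", "force": 20}}

```text
t: 14.45
tcp_pos: [0.6315, -0.2632, 0.112]
ee_rot: [-2.924, -0.303, -0.925]
contact_force: [-4.1, 0.4, 5.2]
grip_width: 0.0634
finger_force: 20.0
```

```bash
python3 - <<'E'
from red import *
delta(tcp,M)
E
```

```text
t 14.45 tcp [ 0.6315 -0.2632  0.112 ] q [-0.6   0.56  1.9   1.1   0.48 -0.19] F [-4.1  0.4  5.2]
axes x [0.801 0.169 0.575] y [ 0.204 -0.979  0.002] z [ 0.563  0.116 -0.818]
shift in tool axes mm [-1.6 -1.4  1.2]
turn deg [-0.08 -0.08  0.36]
```

{"api": "drive_tool", "payload": {"motion": "0 0 0 0 0 0 -0.5;0 0 0 0 0 0 -0.5;0 0 -0.005 0 0 0 -0.5;0 0 -0.01 0 0 0 -0.5;0 0 -0.015 0 0 0 -0.5;0 0 -0.02 0 0 0 -0.5;0 0 -0.025 0 0 0 -0.5;0 0 -0.025 0 0 0 -0.5;0 0 -0.025 0 0 0 -0.5;0 0 -0.025 0 0 0 -0.5", "force": 40}}

```text
t: 15.45
tcp_pos: [0.5457, -0.2804, 0.235]
ee_rot: [-2.925, -0.303, -0.922]
contact_force: [0.6, 0.3, -1.9]
grip_width: 0.063
finger_force: 40.0
```

```bash
python3 - <<'E'
from red import *
# upright target: tool down, same yaw as tool y now -> about its y
y2=np.array([.204,-.979,0]);y2/=np.linalg.norm(y2);z2=np.array([0,0,-1.]);x2=np.cross(y2,z2)
M2=np.c_[x2,y2,z2]
s=state();delta(np.array([.502,.311,.30]),M2);print(s['grip_width'],s['finger_force'])
E
```

```text
t 15.45 tcp [ 0.5457 -0.2804  0.235 ] q [-0.73  0.29  1.96  0.83  0.68  0.03] F [ 0.6  0.3 -1.9]
axes x [0.802 0.169 0.573] y [ 0.205 -0.979  0.002] z [ 0.562  0.116 -0.819]
shift in tool axes mm [ 102.  -587.7   -9.4]
turn deg [  0.1  -34.98   0.06]
0.0629931769742487 40.0359820376616
```

{"api": "drive_tool", "payload": {"motion": "0.014 0 -0.02 0 0 0 -0.5;0.015 0 -0.021 0 0 0 -0.5;0.014 0 -0.02 0 0 0 -0.5;0 0 0 0 -5 0 -0.5;0 0 0 0 -7 0 -0.5;0 0 0 0 -7 0 -0.5;0 0 0 0 -7 0 -0.5;0 0 0 0 -6 0 -0.5;0 0 0 0 -3 0 -0.5;0 0 0 0 0 0 -0.5"}}

```text
t: 16.45
tcp_pos: [0.5478, -0.2798, 0.3086]
ee_rot: [3.122, 0.324, -0.001]
contact_force: [0.4, -0.2, -2.2]
grip_width: 0.0629
finger_force: 40.0
```

```bash
cat > up.py <<'E'
from fit import *
y2=np.array([.204,-.979,0]);y2/=np.linalg.norm(y2);z2=np.array([0,0,-1.]);x2=np.cross(y2,z2)
M2=np.c_[x2,y2,z2]
E
python3 - <<'E'
from up import *
delta(np.array([.502,.311,.30]),M2)
E
```

```text
t 16.45 tcp [ 0.5478 -0.2798  0.3086] q [-0.49  0.32  1.57 -0.    1.25  0.87] F [ 0.4 -0.2 -2.2]
axes x [ 0.979  0.206 -0.001] y [ 0.206 -0.979  0.002] z [-0.    -0.002 -1.   ]
shift in tool axes mm [  76.6 -587.7    7.1]
turn deg [0.14 0.03 0.09]
```

```bash
python3 - <<'E'
from up import *
from scipy.optimize import minimize
s=state();T=np.array(s['tcp_pos']);A=R.from_rotvec(s['ee_rot']).as_matrix()
a=capture('top');b=capture('scene')
I={'top':a[...,::-1].astype(int),'scene':b[...,::-1].astype(int)}
f=lambda x:(x.max(2)-x.min(2)<25)&(x.max(2)>35)
ms={}
for n,p in(('top',proj('top',[.502,.311,.12])),('scene',proj('scene',[.502,.311,.065]))):
    l=cv2.connectedComponents(cv2.morphologyEx(f(I[n]).astype(np.uint8),cv2.MORPH_CLOSE,np.ones((5,5))))[1]
    k=np.bincount(l[int(p[1])-6:int(p[1])+7,int(p[0])-6:int(p[0])+7].ravel()); k[0]=0
    ms[n]=l==k.argmax()
print({n:m.sum() for n,m in ms.items()})
g=lambda p:np.vstack(rings(np.array([p[0],p[1],.065]),np.array([0,0,1.])))
for mm in(ms,{'top':ms['top']},{'scene':ms['scene']}):
    o=minimize(lambda p:sum(np.abs(sil(n,g(p))-mm[n]).sum() for n in mm),[.502,.311],method='Nelder-Mead',options=dict(initial_simplex=[[.502,.311],[.515,.311],[.502,.325]]));print('steel',o.x.round(4),o.fun)
# held red in scene
x=I['scene'];r=((x[...,2]>70)&(x[...,1]<45)&(x[...,0]<45)&(x[...,2]>2.2*x[...,1])).astype(np.uint8)
pc=proj('scene',T+[0,0,-.02]).astype(int);print(pc)
save(b[max(pc[1]-120,0):pc[1]+120,max(pc[0]-160,0):pc[0]+160].repeat(2,0).repeat(2,1),'s5.png')
save(b,'s5full.png');save(a,'t5.png')
E
```

```text
{'top': np.int64(906), 'scene': np.int64(1556)}
steel [0.502  0.3105] 179.79999999999998
steel [0.5025 0.3119] 51.015686274509804
steel [0.4986 0.31  ] 101.9921568627451
[109 135]
```

View pics/s5full.png

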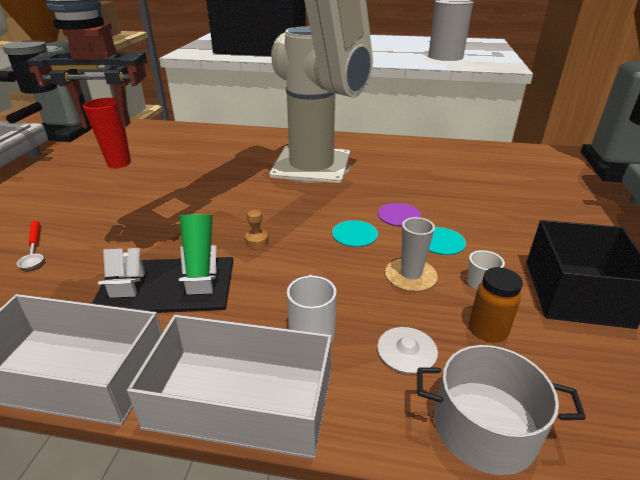

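The red tumbler hangs upright in the gripper at (108,132) and the steel one stands on the cork mat at (415,250). Next I measure the red one's pose in the hand.

```bash
cat > held.py <<'E'
from up import *
from scipy.optimize import minimize
def held(tag):
    s=state();T=np.array(s['tcp_pos']);A=R.from_rotvec(s['ee_rot']).as_matrix()
    C=camera_info('wrist');Mw=R.from_rotvec(C['rotation']).as_matrix()
    a=capture('wrist');b=capture('scene')
    red=lambda x:((x[...,0]>70)&(x[...,0]>2.8*x[...,1])&(x[...,0]>2.8*x[...,2])&(x[...,1]<60)).astype(np.uint8)
    def pw(P):
        q=(P-C['origin'])@Mw;x,y,z=q[:,0],-q[:,1],-q[:,2];r=np.hypot(x,y);k=np.arctan2(r,z)/r
        return np.c_[C['cx']+C['fx']*k*x,C['cy']+C['fy']*k*y]
    def model(p):  # tool-frame: offset x,y of axis at rim, depth of mid ahead of tcp, tilts
        ax=A@np.array([np.sin(p[3]),np.sin(p[4]),-1.]);ax/=np.linalg.norm(ax)
        return rings(T+A@np.array([p[0],p[1],p[2]]),ax)
    b2=b[...,::-1].copy();a2=a[...,::-1].copy()
    for r in model([0,0,.016,0,0]):
        for P,img in((pw(r),a2),(projN('scene',r),b2)):
            for u in P: cv2.circle(img,(int(round(u[0])),int(round(u[1]))),1,(255,255,0),-1)
    cv2.imwrite(f'pics/{tag}.png',np.hstack([cv2.resize(a2[60:420,130:490],(500,500)),cv2.resize(b2[85:185,60:160],(300,500))]))
    np.savez(tag+'.npz',a=a,b=b,T=T,A=A,o=C['origin'],M=Mw)
E
python3 -c "
from held import *
held('h1')"
```

```text
(no output)
```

View pics/h1.png

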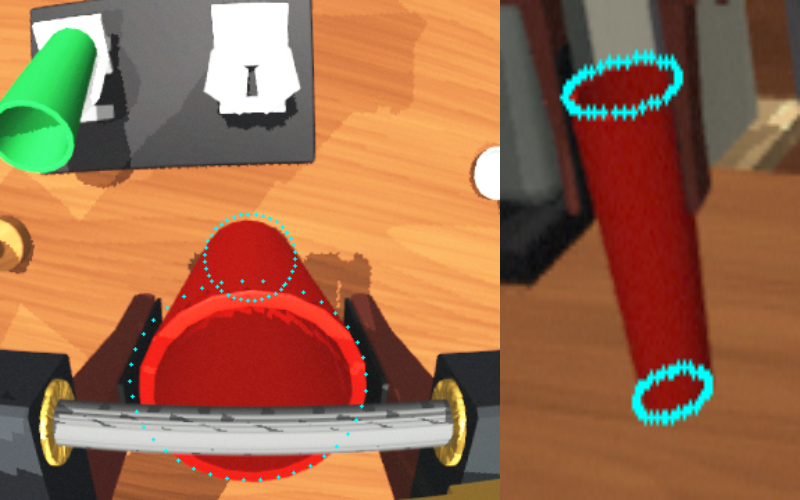

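The model rim and foot lie on the red tumbler in the scene view (right) and within about 2–3 mm in the wrist view (left). It is gripped straight. I fit the rest numerically.

```bash
python3 - <<'E'
from up import *
from scipy.optimize import minimize
d=np.load('h1.npz');C=camera_info('wrist');T,A=d['T'],d['A']
red=lambda x:((x[...,0]>70)&(x[...,0]>2.8*x[...,1])&(x[...,0]>2.8*x[...,2])&(x[...,1]<60))
def pw(P):
    q=(P-d['o'])@d['M'];x,y,z=q[:,0],-q[:,1],-q[:,2];r=np.hypot(x,y);k=np.arctan2(r,z)/r
    return np.c_[C['cx']+C['fx']*k*x,C['cy']+C['fy']*k*y]
mb=lambda m:max((c for c in cv2.findContours(m.astype(np.uint8),0,1)[0]),key=cv2.contourArea)
def fill(P,S=4):
    m=np.zeros((480*S,640*S),np.uint8);cv2.fillConvexPoly(m,np.round((cv2.convexHull(P.astype(np.float32))+.5)*S*16-8).astype(np.int32),255,shift=4)
    return cv2.resize(m,(640,480),interpolation=3)/255.
W=red(d['a'].astype(int)); S=red(d['b'].astype(int)).astype(np.uint8)
W=cv2.morphologyEx(W.astype(np.uint8),2,np.ones((3,3)))
roi=np.zeros((480,640),bool);roi[190:335,200:420]=1   # above the bar
rs=np.zeros((480,640),bool);rs[97:175,70:145]=1
def pts(p):
    ax=A@np.array([p[3],p[4],-1.]);ax/=np.linalg.norm(ax)
    return np.vstack(rings(T+A@p[:3],ax))
def cw(p):return np.abs(fill(pw(pts(p)))-W)[roi].sum()
def cs(p):return np.abs(fill(projN('scene',pts(p)))-S)[rs].sum()
p0=np.array([0,0,.016,0,0]);print(cw(p0),cs(p0),W[roi].sum(),S[rs].sum())
sx=p0+np.vstack([np.zeros(5),np.diag([.006,.006,.006,.06,.06])])
for n,f in(('w',cw),('s',cs),('both',lambda p:cw(p)/4+cs(p))):
    o=minimize(f,p0,method='Nelder-Mead',options=dict(initial_simplex=sx,maxiter=300));print(n,o.x.round(4),o.fun)
E
```

```text
2557.7176470588233 270.27450980392155 11081 2027
w [-0.0034  0.0002  0.0177  0.0018  0.0202] 1559.0862745098038
s [-0.0242  0.0092  0.0252 -0.0275  0.0565] 135.65490196078431
both [-0.0036  0.0002  0.0184  0.0014  0.0207] 585.8411764705882
```

{"api": "drive_tool", "payload": {"motion": "0.003 -0.02 0 0 0 0 -0.5;0.005 -0.035 0 0 0 0 -0.5;0.006 -0.043 0 0 0 0 -0.5;0.006 -0.043 0 0 0 0 -0.5;0.006 -0.043 0 0 0 0 -0.5;0.006 -0.043 0 0 0 0 -0.5;0.006 -0.043 0 0 0 0 -0.5;0.006 -0.043 0 0 0 0 -0.5;0.006 -0.043 0 0 0 0 -0.5;0.006 -0.043 0 0 0 0 -0.5"}}

```text
t: 17.65
tcp_pos: [0.519, 0.1237, 0.3084]
ee_rot: [3.124, 0.322, 0.003]
contact_force: [1.0, -0.1, -3.0]
grip_width: 0.0629
finger_force: 40.0
```

{"api": "drive_tool", "payload": {"motion": "0.006 -0.043 0 0 0 0 -0.5;0.006 -0.043 0 0 0 0 -0.5;0.006 -0.043 0 0 0 0 -0.5;0.004 -0.035 0 0 0 0 -0.5;0.002 -0.02 0 0 0 0 -0.5;0 -0.005 0 0 0 0 -0.5;0 0 0 0 0 0 -0.5;0 0 0 0 0 0 -0.5"}}

```text
t: 18.45
tcp_pos: [0.505, 0.3107, 0.3077]
ee_rot: [3.123, 0.322, 0.001]
contact_force: [-0.0, -0.2, -1.0]
grip_width: 0.0625
finger_force: 40.0
```

```bash
python3 - <<'E'
from up import *
delta(np.array([.505,.3118,.22]),M2)
E
```

```text
t 18.45 tcp [0.505  0.3107 0.3077] q [ 0.53  0.29  1.62 -0.    1.23  1.9 ] F [-0.  -0.2 -1. ]
axes x [0.979 0.204 0.001] y [ 0.204 -0.979  0.003] z [ 0.001 -0.002 -1.   ]
shift in tool axes mm [ 0.2 -1.3 87.7]
turn deg [ 0.15 -0.04 -0.  ]
```

{"api": "drive_tool", "payload": {"motion": "0 -0.001 0.02 0 0 0 -0.5;0 0 0.03 0 0 0 -0.5;0 0 0.025 0 0 0 -0.5;0 0 0.015 0 0 0 -0.5;0 0 0.005 0 0 0 -0.5;0 0 0.005 0 0 0 -0.5;0 0 0.005 0 0 0 -0.5;0 0 0 0 0 0 -0.5;0 0 0 0 0 0 -0.5", "force": 15}}

```text
t: 19.35
tcp_pos: [0.5056, 0.3126, 0.2032]
ee_rot: [3.123, 0.323, 0.003]
contact_force: [-0.8, -0.1, -1.3]
grip_width: 0.0634
finger_force: 15.0
```

{"api": "drive_tool", "payload": {"motion": "0 0 0.003 0 0 0 -0.5;0 0 0.003 0 0 0 -0.5;0 0 0.003 0 0 0 -0.5;0 0 0.003 0 0 0 -0.5;0 0 0.003 0 0 0 -0.5;0 0 0 0 0 0 -0.5;0 0 0 0 0 0 -0.5"}}

```text
t: 20.05
tcp_pos: [0.5052, 0.3124, 0.1875]
ee_rot: [3.123, 0.323, 0.001]
contact_force: [-1.0, -0.0, -2.4]
grip_width: 0.0633
finger_force: 15.0
```

{"api": "drive_tool", "payload": {"motion": "0 0 0.003 0 0 0 -0.5;0 0 0.003 0 0 0 -0.5;0 0 0.003 0 0 0 -0.5;0 0 0.003 0 0 0 -0.5;0 0 0.003 0 0 0 -0.5;0 0 0 0 0 0 -0.5;0 0 0 0 0 0 -0.5"}}

```text
t: 20.75
tcp_pos: [0.5052, 0.3123, 0.1724]
ee_rot: [3.123, 0.323, 0.001]
contact_force: [0.1, 0.1, -2.2]
grip_width: 0.0635
finger_force: 15.0
```

{"api": "drive_tool", "payload": {"motion": "0 0 0.003 0 0 0 -0.5;0 0 0.003 0 0 0 -0.5;0 0 0.003 0 0 0 -0.5;0 0 0 0 0 0 -0.5;0 0 0 0 0 0 -0.5"}}

```text
t: 21.25
tcp_pos: [0.5052, 0.3123, 0.1634]
ee_rot: [3.123, 0.323, 0.001]
contact_force: [-0.4, 0.1, -2.1]
grip_width: 0.0632
finger_force: 15.0
```

{"api": "drive_tool", "payload": {"motion": "0 0 0.003 0 0 0 -0.5;0 0 0.003 0 0 0 -0.5;0 0 0.003 0 0 0 -0.5;0 0 0 0 0 0 -0.5;0 0 0 0 0 0 -0.5"}}

```text
t: 21.75
tcp_pos: [0.5052, 0.3123, 0.1544]
ee_rot: [3.123, 0.323, 0.001]
contact_force: [0.4, -0.0, -2.1]
grip_width: 0.0633
finger_force: 15.0
```

{"api": "drive_tool", "payload": {"motion": "0 0 0.002 0 0 0 -0.5;0 0 0.002 0 0 0 -0.5;0 0 0.002 0 0 0 -0.5;0 0 0 0 0 0 -0.5;0 0 0 0 0 0 -0.5"}}

```text
t: 22.25
tcp_pos: [0.5056, 0.312, 0.1489]
ee_rot: [3.122, 0.323, 0.002]
contact_force: [0.4, -3.6, 4.0]
grip_width: 0.0632
finger_force: 15.0
```

{"api": "drive_tool", "payload": {"motion": "0 0 0.0015 0 0 0 -0.5;0 0 0.0015 0 0 0 -0.5;0 0 0.001 0 0 0 -0.5;0 0 0 0 0 0 -0.5;0 0 0 0 0 0 -0.5"}}

```text
t: 22.75
tcp_pos: [0.5059, 0.3121, 0.1453]
ee_rot: [3.122, 0.323, 0.004]
contact_force: [-0.0, -5.4, 6.6]
grip_width: 0.0634
finger_force: 15.0
```

```bash
python3 - <<'E'
from up import *
delta(np.array([.505,.3118,.137]),M2);s=state();print(s['wrist_torque'])
E
```

```text
t 22.75 tcp [0.5059 0.3121 0.1453] q [ 0.53  0.48  1.75 -0.    0.91  1.9 ] F [-0.  -5.4  6.6]
axes x [0.979 0.205 0.002] y [ 0.205 -0.979  0.003] z [ 0.002 -0.002 -1.   ]
shift in tool axes mm [-1.   0.1  8.3]
turn deg [ 0.15 -0.11  0.05]
[-1.30626202  0.03953392 -0.01948633]
```

Contact on the +y side. I back off, tilt the foot slightly towards -y and try again.

{"api": "drive_tool", "payload": {"motion": "0 0 -0.003 0 0 0 -0.5;0 0 -0.003 0 0 0 -0.5;0 0 0 -1 0 0 -0.5;0 0 0 0 0 0 -0.5;0 0 0 0 0 0 -0.5"}}

```text
t: 23.25
tcp_pos: [0.5051, 0.3126, 0.1504]
ee_rot: [3.105, 0.322, 0.004]
contact_force: [0.1, -1.2, -2.3]
grip_width: 0.0633
finger_force: 15.0
```

{"api": "drive_tool", "payload": {"motion": "0 0 0.0015 0 0 0 -0.5;0 0 0.0015 0 0 0 -0.5;0 0 0.001 0 0 0 -0.5;0 0 0 0 0 0 -0.5;0 0 0 0 0 0 -0.5"}}

```text
t: 23.75
tcp_pos: [0.5053, 0.3122, 0.1465]
ee_rot: [3.105, 0.321, 0.004]
contact_force: [0.2, 0.3, -2.1]
grip_width: 0.0634
finger_force: 15.0
```

```bash
python3 - <<'E'
from up import *
delta(np.array([.505,.3118,.137]),M2);s=state();print(s['wrist_torque'])
E
```

```text
t 23.75 tcp [0.5053 0.3122 0.1465] q [ 0.54  0.48  1.75 -0.02  0.92  1.92] F [ 0.2  0.3 -2.1]
axes x [0.979 0.204 0.001] y [ 0.204 -0.979  0.02 ] z [ 0.005 -0.019 -1.   ]
shift in tool axes mm [-0.3  0.1  9.5]
turn deg [ 1.13 -0.03  0.03]
[-0.02828772  0.143929    0.03072784]
```

{"api": "drive_tool", "payload": {"motion": "0 0 0.001 0 0 0 -0.5;0 0 0.001 0 0 0 -0.5;0 0 0 0 0 0 -0.5"}}

```text
t: 24.05
tcp_pos: [0.5053, 0.3122, 0.1445]
ee_rot: [3.105, 0.321, 0.004]
contact_force: [-0.4, 0.4, -1.5]
grip_width: 0.063
finger_force: 15.0
```

{"api": "drive_tool", "payload": {"motion": "0 0 0.001 0 0 0 -0.5;0 0 0.001 0 0 0 -0.5;0 0 0 0 0 0 -0.5"}}

```text
t: 24.35
tcp_pos: [0.5053, 0.3121, 0.1424]
ee_rot: [3.105, 0.321, 0.004]
contact_force: [-0.1, -0.3, -1.6]
grip_width: 0.0635
finger_force: 15.0
```

{"api": "drive_tool", "payload": {"motion": "0 0 0.001 0 0 0 -0.5;0 0 0.001 0 0 0 -0.5;0 0 0 0 0 0 -0.5"}}

```text
t: 24.65
tcp_pos: [0.5053, 0.3121, 0.1404]
ee_rot: [3.105, 0.321, 0.004]
contact_force: [-0.3, -0.2, -1.8]
grip_width: 0.063
finger_force: 15.0
```

{"api": "drive_tool", "payload": {"motion": "0 0 0.001 0 0 0 -0.5;0 0 0 0 0 0 -0.5"}}

```text
t: 24.85
tcp_pos: [0.5054, 0.3122, 0.1396]
ee_rot: [3.106, 0.321, 0.005]
contact_force: [0.2, 0.8, -1.0]
grip_width: 0.0634
finger_force: 15.0
```

```bash
python3 - <<'E'
from up import *
delta(np.array([.505,.3118,.137]),M2);s=state();print(s['wrist_torque'])
E
```

```text
t 24.85 tcp [0.5054 0.3122 0.1396] q [ 0.54  0.49  1.75 -0.02  0.91  1.92] F [ 0.2  0.8 -1. ]
axes x [0.979 0.205 0.001] y [ 0.204 -0.979  0.02 ] z [ 0.005 -0.019 -1.   ]
shift in tool axes mm [-0.5  0.2  2.6]
turn deg [ 1.12 -0.05  0.03]
[0.04578001 0.14744016 0.05503511]
```

{"api": "drive_tool", "payload": {"motion": "0 0 0.001 0 0 0 -0.5;0 0 0 0 0 0 -0.5;0 0 0 0 0 0 -0.5"}}

```text
t: 25.15
tcp_pos: [0.5057, 0.3123, 0.1391]
ee_rot: [3.106, 0.321, 0.006]
contact_force: [-1.1, 0.6, 3.8]
grip_width: 0.0632
finger_force: 15.0
```

Seated with about 6 N. I relieve it slightly and let go.

{"api": "drive_tool", "payload": {"motion": "0 0 -0.0006 0 0 0 -0.5;0 0 0 0 0 0 -0.5", "force": 6}}

```text
t: 25.35
tcp_pos: [0.5053, 0.3121, 0.1391]
ee_rot: [3.106, 0.321, 0.004]
contact_force: [-0.2, 0.7, 1.4]
grip_width: 0.0636
finger_force: 6.0
```

{"api": "drive_tool", "payload": {"motion": "0 0 0 0 0 0 0.5;0 0 0 0 0 0 1;0 0 0 0 0 0 1;0 0 0 0 0 0 1;0 0 0 0 0 0 1;0 0 0 0 0 0 1"}}

```text
t: 25.95
tcp_pos: [0.5054, 0.3121, 0.1392]
ee_rot: [3.105, 0.321, 0.004]
contact_force: [0.8, -0.1, 0.1]
grip_width: 0.0875
finger_force: 0.0
```

{"api": "drive_tool", "payload": {"motion": "0 0 -0.01 0 0 0 1;0 0 -0.02 0 0 0 1;0 0 -0.03 0 0 0 1;0 0 -0.04 0 0 0 1;0 0 -0.04 0 0 0 1;-0.04 0 -0.01 0 0 0 1;-0.04 0 0 0 0 0 1;-0.04 0 0 0 0 0 1;-0.04 0 0 0 0 0 1;0 0 0 0 0 0 1"}}

```text
t: 26.95
tcp_pos: [0.3441, 0.2808, 0.2895]
ee_rot: [3.105, 0.323, 0.002]
contact_force: [0.1, -0.1, 0.4]
grip_width: 0.0879
finger_force: 0.0
```

{"api": "drive_tool", "payload": {"motion": "0 0.04 0 0 0 0 1;0 0.045 0 0 0 0 1;0 0.045 0 0 0 0 1;0 0.045 0 0 0 0 1;0 0.045 0 0 0 0 1;0 0.04 0 0 0 0 1;0 0 0 0 0 0 1"}}

```text
t: 27.65
tcp_pos: [0.4028, 0.024, 0.2952]
ee_rot: [3.105, 0.312, 0.008]
contact_force: [0.1, 1.4, 0.4]
grip_width: 0.0877
finger_force: 0.0
```

```bash
python3 - <<'E'
from up import *
from scipy.optimize import minimize
b=capture('scene');x=b.astype(int);a=capture('top');save(a,'t9.png');save(b,'s9.png')
r=((x[...,0]>70)&(x[...,0]>2.8*x[...,1])&(x[...,0]>2.8*x[...,2])&(x[...,1]<60)).astype(np.uint8)
p=proj('scene',[.502,.311,.155]).astype(int)
n,l,s,c=cv2.connectedComponentsWithStats(r)
for k in range(1,n):
    if s[k,4]>60: print('red blob',s[k],c[k].round(1))
for h in(.054,.06,.048,.07):
    P=projN('scene',np.vstack([rings(np.array([.502,.311,.065+h]),np.array([0,0,1.]))[0],np.array([.502,.311,.125])+.032*np.c_[np.cos(th),np.sin(th),0*th]]))
    print('model h',h,'rim box',P[:40].min(0).round(1),P[:40].max(0).round(1),'steel rim box',P[40:].min(0).round(1),P[40:].max(0).round(1))
y=a.astype(int);r=((y[...,0]>70)&(y[...,0]>2.8*y[...,1])&(y[...,0]>2.8*y[...,2])&(y[...,1]<60)).astype(np.uint8)
n,l,s,c=cv2.connectedComponentsWithStats(r)
for k in range(1,n):
    if s[k,4]>60: print('top red',s[k],c[k].round(1))
P=projN('top',rings(np.array([.502,.311,.119]),np.array([0,0,1.]))[0]);print('top model rim',P.min(0).round(1),P.max(0).round(1))
print(find_in('top','green_mid')[:1],state()['t'])
E
```

```text
red blob [ 406  193   34   40 1104] [420.9 211.7]
red blob [ 29 220  11  26 217] [ 33.9 232.2]
model h 0.054 rim box [405.2 193.7] [439.4 210.5] steel rim box [402.2 217.2] [435.1 234.7]
model h 0.06 rim box [405.5 191. ] [439.9 207.6] steel rim box [402.2 217.2] [435.1 234.7]
model h 0.048 rim box [404.8 196.4] [438.9 213.2] steel rim box [402.2 217.2] [435.1 234.7]
model h 0.07 rim box [406.1 186.5] [440.7 202.9] steel rim box [402.2 217.2] [435.1 234.7]
top red [612 221  28  40 378] [627.2 239.3]
top red [194 225  35  31 737] [211.4 239.6]
top model rim [194.4 222.5] [228.5 256.4]
[{'at': [0.5973, -0.1156, 0.1217], 'p': 0.63}] 27.8
```

The red rim matches the model nested at 54 mm, upright over the mat, and green has not moved. I hand the job in.

```bash
python3 -c "
from station import *
print(finish_job())"
```

```text
the job is handed in; nothing more can be done
None
```

The steel tumbler stands upright in the middle of the cork mat, with the red one resting upright in it at the 54 mm nesting height by the final camera check. The most force I read while lowering it was about 9 N, the green tumbler is unmoved, and the job was handed in at about 28 s.

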